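# Zero the soap slicer, set four clicks and load both loaves

## Robot

A 6-joint arm with a two-finger parallel gripper is mounted at the origin on a cart in front of the work surface, level with it; the furniture and walls round the work are solid. World frame = base frame: x ahead of the robot, y to its left, z up, the work surface at z = 0. Lengths are in mm, angles in rad, forces in N, time in s.
With the tool pointing down it reaches from about 400 to 825 mm from the base axis. Payload 7 kg.
Tool frame: the origin (TCP) lies midway between the tips of the shut fingers; the grasp point (between the pads) lies 19 mm behind it; z points along the fingers, y is the line along which they close (so a half turn about z gives the same grasp; the last joint's range is limited). The gripper opens to 88 mm and grips with 3 to 60 N. Pads are 19 mm wide; open, the fingers measure 130 mm over their backs; the gripper's body (78 mm by 193 mm) begins 47 mm behind the grasp point.
Start: joints at [-0.814, 0.359, 0.012, 0, -1.224, -0.288], TCP at [304.947, -602.165, 226.561] pointing down, gripper open.
Joint ranges: [-3.07, 3.07], [-1.43, 2.12], [-1.02, 1.25], [-3.03, 1.67], [-3.05, -0], [-3.03, 3.03]. Speed limits (rad/s): [2.39, 2.39, 3.01, 3.14, 3.14, 3.14].

## Interface

Orientations are given as a unit quaternion [x, y, z, w].
In Python, from plant import move_ptp, line_to, move_joints, move_gripper, pause, solve_ik, camera, get_calibration, Unreachable, close_job, find_in, masks_of, current_t, current_joint_pos, current_qvel, current_tau, current_tcp_pos, current_eef_rot, current_contact_force, current_moment, current_width, current_finger_force gives the robot as it stands. Calls block until the motion is done:
- move_ptp(position, orientation): joint-space move of the TCP to a pose.
- line_to(position, velocity=150, ori=None): straight line of the TCP; ori=None keeps the orientation; velocity is the mean speed in mm/s.
- move_joints(angles): joint-space move.
- move_gripper(opening, force=None): finger opening in mm; force is the grip in N (None keeps the last); returns when the fingers have stopped.
- pause(seconds).
- solve_ik(position, orientation): joint angles nearest the present ones, or None.
- camera(name): name is "scene" or "top"; returns the picture (420x560x3 uint8, red, green, blue); there is no depth.
- get_calibration(name): a dict with "fx", "fy", "cx", "cy" (pixels), "distortion" ([k1, k2, p1, p2, k3] as OpenCV has them; the pictures are not rectified), "view" (4x4, takes a point from world to camera coordinates). Camera axes: x right, y up, looking along -z (the intrinsics and any distortion apply to the point x, -y, -z); pixel columns grow to the right and rows downward; lengths in mm; the calibration is good to about 2 mm. A picture is of the moment at which its call begins. get_calibration takes no time and is no camera call.
A pose or a line that the arm cannot do raises Unreachable and nothing moves.
- close_job(): hands the job in; it is judged then, once.
Trained networks look in the newest picture that a camera, given by its name, has taken for a name from the list of things; names that differ only in an ending like _2 or _b are one class to them, and where a whole thing is asked for, a point or a joint stands for the part that bears it (a point fixed in the world has none). Each returns a list of dicts, best first, with "conf" (0 to 1); they miss things now and then, are a little off and sometimes report something else, mostly with a low value. They report only what shows in the picture. A call takes as long as a camera call.
- find_in(camera, target): "point" ([column, row] in pixels, amid what is visible of it).
- masks_of(camera, target): "mask" (420x560 bool, what is visible of it) and "point" ([column, row] in pixels, amid what is visible of it).
Readings, each from a call of its own:
- current_t(): time.
- current_joint_pos(): joint angles.
- current_qvel(): joint speeds.
- current_tau(): joint torques, N m.
- current_tcp_pos(): TCP position.
- current_eef_rot(): TCP orientation.
- current_contact_force(): force on the tool from outside, world axes, zero at the start.
- current_moment(): the same for the moment, N m.
- current_width(): finger opening in mm.
- current_finger_force(): force on a finger pad.
Only numpy, scipy, OpenCV 4.12 (cv2) and the standard library are available. Lean on these libraries where they do the work, as an engineer would, in place of code of your own. Each camera call takes 0.05 s, during which the arm holds its last target. There are 200 camera calls.

## Task

Set up the soap slicer for a cut: turn its dial clockwise until it comes up against its stop, then back it off anticlockwise by exactly four clicks. Then lay the two soap loaves flat in the slicer, the wider one in the wide lane and the narrower one in the narrow lane, each with its end up against the white sliding stop. Do not drop the soap or disturb the things standing around.

Things in the scene. Friction and masses are not known exactly. Their poses are not given: they have to be found in the camera images.
- cutter: Soap slicer fixed to the table. Wood bed x -95 to +95, y -85 to +135, top 22 mm above the table. Origin on the table under the wire slot. z up; +x to the bow's side (left), +y to the open loading end (towards the robot); yaw 1.0 to 1.5 rad. Two lanes along y between aluminium rails 12 mm high, 8 thick (y +11 to +133). Grey console at x -66 to +55, y -85 to -155, up to 104 mm high.
- bow_tip (a point): Tip of the slicer's wire bow, a steel hoop with a wooden handle, fixed in its raised place: it leans up and back from its pivot (slicer x +118, y 0, z 34 mm) to here, all of it at slicer x +110 mm or more. The slicer's axes.
- dial (a joint): Slicer's dial (rad), a black knob with 15 clicks a turn: 0.419 rad (24 degrees) a click. 0 is its stop, fully clockwise seen facing it; grows anticlockwise, to 3.6 at most. Starts 2 to 7 clicks from the stop. Springs into the nearest click when let go; passing a click takes 0.2 N m, so grip at 30 N or more. A click back moves the white stop 6 mm off the wire slot.
- dial_grip (a point): Grip point on the dial's axis, 3 mm below the top of its bar grip (44 x 14 mm, 24 mm high, on a 45 mm round skirt), 32 mm off the console's face. Turns with the dial. z: the axis, outward, leaning 32 degrees from vertical to the slicer's -x side. x: along the bar; y: across its 14 mm. A white pointer line marks the bar's -x end; at dial 0 it points down the slope at the bold tick.
- stop_face (a point): On the white sliding stop (plate 166 mm long across both lanes, 10 mm thick, top 60 mm above the table): middle of the face that the soap touches, at bed-top height. Axes as the slicer's; soap lies on its +y side. Slides along y with the dial: at dial 0 it is at the wire slot (slicer y 0), at four clicks at y -24 mm. A push of over 10 N on it turns the dial.
- lane_wide (a point): Middle of the wide (left, +x) lane, on the bed's top, at the wire slot. The slicer's axes. The lane is 65 mm wide inside.
- lane_narrow (a point): Middle of the narrow (right, -x) lane, on the bed's top, at the wire slot. The slicer's axes. The lane is 51 mm wide inside.
- loaf_wide: The wider cream soap loaf: 60 mm (x) by 140 mm (y) by 50 mm high, 0.3 to 0.5 kg, top rippled by 3 mm. Origin: centre of its underside, z up. Either end may face the stop.
- loaf_narrow: The narrower cream soap loaf, otherwise alike: 46 mm (x) by 140 mm (y) by 50 mm high, 0.2 to 0.4 kg. Origin: centre of its underside, z up. Either end may face the stop.
- tumbler: Bystander: tall white measuring tumbler, 82 mm across, 165 mm high. Origin: centre of its underside.
- clover_mould: Bystander: ivory three-lobed mould, 56 x 61 x 42 mm. Origin: centre of its underside.
- wick_tin: Bystander: round grey screw tin, 62 mm across, 42 mm high. Origin: centre of its underside.
- scent_bottle: Bystander: small brown dropper bottle with black cap, 29 mm across, 72 mm high. Origin: centre of its underside.

How it is judged:
By the outcome, as a careful person would: the job done as asked, in the order asked, and still so for the second after the job is handed in, with the robot touching nothing.
It also fails if it takes over 72 s, if anything falls off the work surface, if the arm or the gripper's body presses on something with over 40 N, if the wrist force passes 120 N, or if a joint passes its speed limit or range.

## Working session

There is one attempt and no reset: what is moved stays moved. The work goes in short steps, each a Python script; the robot and the scene stay as the last script left them, time stands still between calls to the robot, and variables do not carry over. Pictures are saved under pics/ and viewed, at most 11 in all, crops included, and the job is handed in when it is done.

```bash
ls; mkdir -p pics
python3 - <<'E'
from plant import *
import cv2,numpy as np
for n in("scene","top"):
    im=camera(n);cv2.imwrite(f"pics/{n}0.png",im[:,:,::-1])
    c=get_calibration(n);print(n,{k:np.round(v,3).tolist() for k,v in c.items()})
    for t in["cutter","bow_tip","dial","dial_grip","stop_face","loaf_wide","loaf_narrow","tumbler","clover_mould","wick_tin","scent_bottle"]:
        print(t,[(np.round(d["point"]).tolist(),round(d["conf"],2)) for d in find_in(n,t)[:3]])
print(current_t(),current_eef_rot())
E
```

```text
pics
plant.py
scene {'fx': 483.381, 'fy': 483.381, 'cx': 275.822, 'cy': 201.709, 'distortion': [-0.038, 0.0, 0.0, 0.0, 0.0], 'view': [[-0.575, -0.818, 0.007, 239.762], [0.611, -0.424, 0.668, -398.888], [-0.544, 0.388, 0.744, -1405.261], [0.0, 0.0, 0.0, 1.0]]}
cutter [([266.0, 216.0], 0.75)]
bow_tip [([213.0, 191.0], 0.64)]
dial [([268.0, 214.0], 0.63), ([269.0, 176.0], 0.44)]
dial_grip []
stop_face [([264.0, 204.0], 0.62)]
loaf_wide [([210.0, 268.0], 0.9)]
loaf_narrow []
tumbler [([176.0, 288.0], 0.86)]
clover_mould [([234.0, 292.0], 0.57)]
wick_tin []
scent_bottle [([364.0, 161.0], 0.49), ([266.0, 215.0], 0.27)]
top {'fx': 420.975, 'fy': 420.975, 'cx': 273.532, 'cy': 207.042, 'distortion': [-0.033, 0.0, 0.0, 0.0, 0.0], 'view': [[-0.004, -1.0, -0.004, -17.09], [0.982, -0.005, 0.187, -512.66], [-0.187, -0.004, 0.982, -1430.878], [0.0, 0.0, 0.0, 1.0]]}
cutter [([283.0, 206.0], 0.81)]
bow_tip [([227.0, 171.0], 0.65)]
dial []
dial_grip [([299.0, 175.0], 0.5)]
stop_face [([291.0, 197.0], 0.51)]
loaf_wide [([201.0, 232.0], 0.88)]
loaf_narrow [([377.0, 205.0], 0.56)]
tumbler [([153.0, 242.0], 0.79)]
clover_mould [([206.0, 261.0], 0.75), ([279.0, 204.0], 0.27)]
wick_tin [([378.0, 176.0], 0.73)]
scent_bottle [([406.0, 202.0], 0.42)]
1.2 [-2.32254377e-01  9.72655080e-01 -1.52322787e-05  8.01359628e-06]
```

Run:
```python
import cv2
a=cv2.imread("pics/scene0.png")[90:390,100:500];cv2.imwrite("pics/s1.png",cv2.resize(a,(800,600),interpolation=2))
a=cv2.imread("pics/top0.png")[120:330,130:410+20];cv2.imwrite("pics/t1.png",cv2.resize(a,(800,560),interpolation=2))
```

```text
(no output)
```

View pics/s1.png

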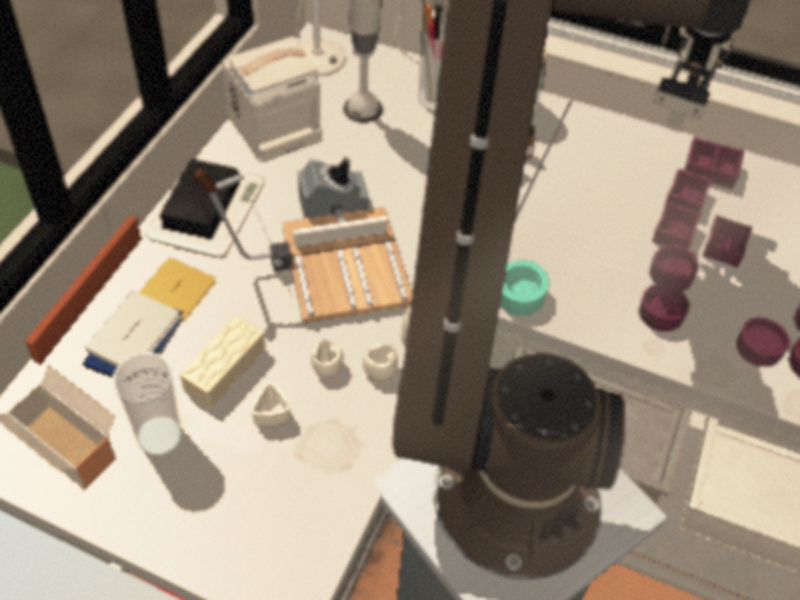

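View pics/t1.png

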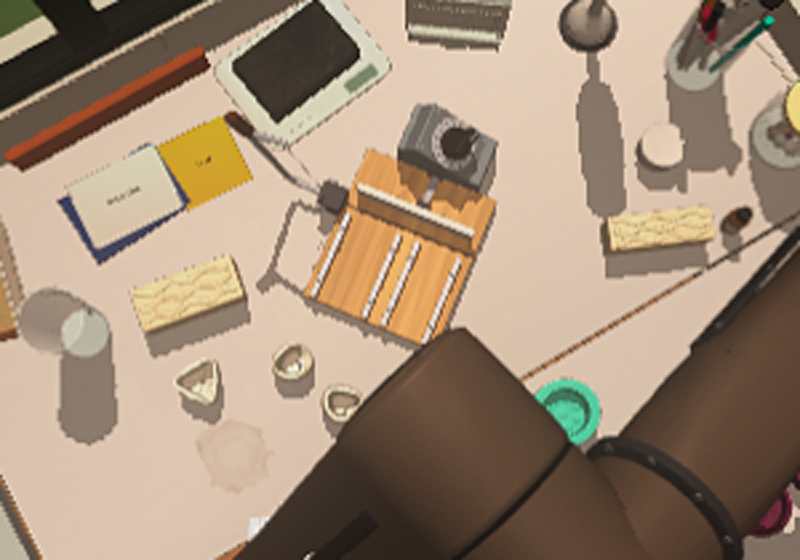

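```bash
cat > lib.py <<'E'
from plant import *
import numpy as np,cv2
from scipy.optimize import minimize,least_squares
from scipy.spatial.transform import Rotation as R
CAL={n:get_calibration(n) for n in("scene","top")}
def proj(n,P):
    c=CAL[n];V=np.array(c["view"]);P=np.atleast_2d(P)@V[:3,:3].T+V[:3,3]
    K=np.array([[c["fx"],0,c["cx"]],[0,c["fy"],c["cy"]],[0,0,1.]])
    return cv2.projectPoints(P*[1,-1,-1],np.zeros(3),np.zeros(3),K,np.array(c["distortion"]))[0][:,0]
def ray(n,p):
    c=CAL[n];V=np.array(c["view"])
    K=np.array([[c["fx"],0,c["cx"]],[0,c["fy"],c["cy"]],[0,0,1.]])
    u=cv2.undistortPoints(np.array([[p]],float),K,np.array(c["distortion"]))[0,0]
    d=V[:3,:3].T@np.array([u[0],-u[1],-1]);return -V[:3,:3].T@V[:3,3],d/np.linalg.norm(d)
def at_z(n,p,z):
    o,d=ray(n,p);return o+d*(z-o[2])/d[2]
def tri(ps):
    A=np.zeros((3,3));b=np.zeros(3)
    for n,p in ps.items():
        o,d=ray(n,p);M=np.eye(3)-np.outer(d,d);A+=M;b+=M@o
    x=np.linalg.solve(A,b);return x,{n:np.round(proj(n,x)[0]-p,1).tolist() for n,p in ps.items()}
def sil(n,P,S=8):
    m=np.zeros((420,560),np.uint8);h=cv2.convexHull(np.round(proj(n,P)*16).astype(np.int32))
    cv2.fillConvexPoly(m,h,1,shift=4);return m.astype(bool)
def box(x0,x1,y0,y1,z0,z1):return np.array([[x,y,z] for x in(x0,x1) for y in(y0,y1) for z in(z0,z1)],float)
def place(P,q):
    return np.asarray(P)@R.from_euler("z",q[2]).as_matrix().T+[q[0],q[1],0]
def fit(P,masks,q0):
    def cost(q):
        c=0
        for n,m in masks.items():
            s=sil(n,place(P,q));c+=1-(s&m).sum()/max(1,(s|m).sum())
        return c/len(masks)
    best=None
    for dy in(-.15,0,.15):
        i=np.array([q0[0],q0[1],q0[2]+dy]);S=np.array([i,i+[8,0,0],i+[0,8,0],i+[0,0,.12]])
        r=minimize(cost,i,method="Nelder-Mead",options=dict(initial_simplex=S,xatol=.02,fatol=1e-4))
        if best is None or r.fun<best.fun:best=r
    return best.x,best.fun
E
cat > m.py <<'E'
from lib import *
I={n:camera(n) for n in("scene","top")}
np.savez("im.npz",**I)
def mk(n,t):
    r=masks_of(n,t);return (r[0]["mask"],r[0]["point"],r[0]["conf"]) if r else None
for t,w,cams in(("loaf_wide",60,("top","scene")),("loaf_narrow",46,("top",))):
    M={n:mk(n,t) for n in cams};M={n:v for n,v in M.items() if v}
    print(t,{n:(np.round(v[1]).tolist(),int(v[0].sum()),round(v[2],2)) for n,v in M.items()})
    p=at_z("top",M["top"][1],30)
    for cs in [(c,) for c in M]+([tuple(M)] if len(M)>1 else []):
        print(cs,np.round(fit(box(-w/2,w/2,-70,70,0,50),{c:M[c][0] for c in cs},[p[0],p[1],.2]),3) if 0 else [np.round(v,3) for v in fit(box(-w/2,w/2,-70,70,0,50),{c:M[c][0] for c in cs},[p[0],p[1],1.85 if t=="loaf_wide" else 1.6])])
# bed
for n,rough in(("top",[(370,150),(495,200),(425,345),(305,295)]),):
    c=np.array(rough)*.375+[130,120]
    W=np.array([at_z(n,p,22)[:2] for p in c]);print(np.round(W),[round(np.linalg.norm(W[i]-W[i-1])) for i in range(4)])
x=(W[0]-W[1]+W[3]-W[2]);yaw=np.arctan2(x[1],x[0]);o=W.mean(0)-R.from_euler("z",yaw).as_matrix()[:2,:2]@[0,25]
print("rough",o,yaw)
B=box(-95,95,-85,135,0,22);ms={}
for n in I:
    hsv=cv2.cvtColor(I[n],cv2.COLOR_RGB2HSV);g=cv2.dilate(sil(n,place(B,[*o,yaw])).astype(np.uint8),np.ones((13,13)))
    m=((hsv[...,0]<22)&(hsv[...,0]>5)&(hsv[...,1]>85)&(hsv[...,2]>70)&(g>0)).astype(np.uint8)
    k,l,s,_=cv2.connectedComponentsWithStats(cv2.morphologyEx(m,cv2.MORPH_CLOSE,np.ones((7,7))))
    m=m*(l==1+s[1:,4].argmax());h=cv2.convexHull(cv2.findNonZero(m));mm=np.zeros((420,560),np.uint8);cv2.fillConvexPoly(mm,h,1);ms[n]=mm>0
for cs in(("top",),("scene",),("top","scene")):print(cs,fit(B,{c:ms[c] for c in cs},[*o,yaw]))
q,_=fit(B,ms,[*o,yaw])
for t in("dial","dial_grip","stop_face","bow_tip"):
    r={n:mk(n,t) for n in I};print(t,{n:(np.round(v[1],1).tolist(),int(v[0].sum()),round(v[2],2)) for n,v in r.items() if v})
    if all(r.values()):
        X,e=tri({n:v[1] for n,v in r.items()});print(np.round(X),e,"slicer",np.round(R.from_euler("z",-q[2]).apply(X-[q[0],q[1],0])))
vis=[]
for n in I:
    v=cv2.resize(I[n][:,:,::-1],None,fx=4,fy=4,interpolation=2)
    for P in(box(-95,95,-85,135,22,22),):
        h=(proj(n,place(np.array([[-95,-85,22],[95,-85,22],[95,135,22],[-95,135,22]]),q))*4+2).astype(np.int32);cv2.polylines(v,[h],True,(255,0,0),1)
    c=(proj(n,place([[0,-20,40]],q))[0]*4).astype(int);vis.append(v[c[1]-280:c[1]+280,c[0]-200:c[0]+200])
cv2.imwrite("pics/cut.png",np.hstack(vis))
E
python3 m.py
```

```text
loaf_wide {'top': ([197.0, 234.0], 744, 0.86), 'scene': ([268.0, 178.0], 110, 0.66)}
('top',) [array([4.32849e+02, 2.39363e+02, 2.90000e-01]), np.float64(0.12)]
('scene',) [array([421.425, 249.615,   1.7  ]), np.float64(1.0)]
('top', 'scene') [array([4.32849e+02, 2.39363e+02, 2.90000e-01]), np.float64(0.56)]
loaf_narrow {'top': ([376.0, 206.0], 622, 0.61)}
('top',) [array([ 5.16515e+02, -3.84431e+02,  1.51000e-01]), np.float64(0.074)]
[[ 631.   -2.]
 [ 561. -171.]
 [ 366.  -74.]
 [ 433.   84.]] [216, 183, 218, 172]
rough [520.90434235 -50.48297583] 1.172788372508929
('top',) (array([519.41137809, -53.17823642,   1.1741142 ]), np.float64(0.13686084965657597))
('scene',) (array([515.76819417, -54.12984736,   1.17570965]), np.float64(0.1125553914327917))
('top', 'scene') (array([516.56241846, -55.01777263,   1.160048  ]), np.float64(0.12752707404261304))
dial {'scene': ([211.1, 182.2], 232, 0.63), 'top': ([301.5, 170.4], 119, 0.45)}
[697. -33.  47.] {'scene': [27.9, -0.3], 'top': [-24.5, -13.7]} slicer [  93. -157.   47.]
dial_grip {'scene': ([264.6, 215.7], 3938, 0.22), 'top': ([299.0, 175.5], 132, 0.51)}
[ 689. -130. -199.] {'scene': [-1.4, -0.3], 'top': [1.0, 1.0]} slicer [   0. -188. -199.]
stop_face {'scene': ([265.7, 205.4], 491, 0.69)}
bow_tip {'scene': ([210.0, 182.7], 212, 0.66), 'top': ([222.9, 166.6], 94, 0.6)}
[604. 133. 221.] {'scene': [-2.6, -0.7], 'top': [2.0, 1.8]} slicer [207.  -5. 221.]
```

View pics/cut.png

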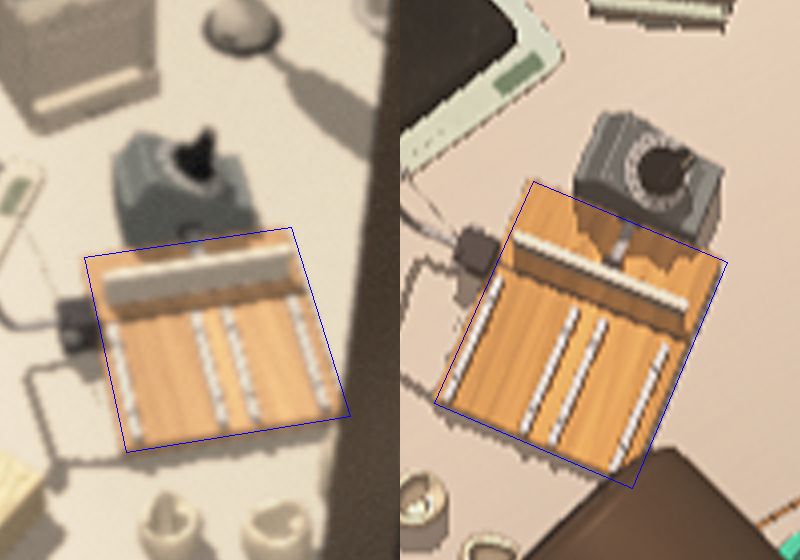

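```bash
cat > bed.py <<'E'
from lib import *
I=dict(np.load("im.npz"));q0=np.array([516.6,-55,1.17]);S=4
def silS(n,P):
    m=np.zeros((420*S,560*S),np.uint8);h=cv2.convexHull(np.round((proj(n,P)+.5)*S*16-8).astype(np.int32))
    cv2.fillConvexPoly(m,h,1,shift=4);return m>0
W={};Z={}
for n in I:
    b=cv2.resize(I[n],None,fx=S,fy=S,interpolation=2);hsv=cv2.cvtColor(b,cv2.COLOR_RGB2HSV)
    reg=silS(n,place(box(-91,91,5,133,22,34),q0))
    W[n]=reg&(hsv[...,1]<75)&(hsv[...,2]>120)
    ys,xs=np.nonzero(reg);Z[n]=np.s_[ys.min()-20:ys.max()+20,xs.min()-20:xs.max()+20]
    print(n,W[n].sum())
def rails(p):
    a,b=p[3],p[4];return [a+36.5,a-36.5,b+29.5,b-29.5]
def cost(p,cs):
    c=0
    for n in cs:
        s=np.zeros((420*S,560*S),bool)
        for x in rails(p):s|=silS(n,place(box(x-4,x+4,11,133,22,34),p[:3]))
        s=s[Z[n]];m=W[n][Z[n]];c+=1-(s&m).sum()/(s|m).sum()
    return c/len(cs)
for cs in(("top",),("scene",),("top","scene")):
    best=None
    for dx in(0,):
        i=np.array([*q0,43,-42.]);Sx=np.vstack([i]+[i+d for d in np.diag([6,6,.05,6,6])])
        r=minimize(cost,i,args=(cs,),method="Nelder-Mead",options=dict(initial_simplex=Sx,xatol=.05,fatol=1e-4,maxfev=400))
    print(cs,np.round(r.x,3),round(r.fun,3))
p=r.x;np.save("bed.npy",p)
vis=[]
for n in I:
    v=cv2.resize(I[n][:,:,::-1],None,fx=S,fy=S,interpolation=2)
    def pl(P,c):cv2.polylines(v,[np.round((proj(n,place(P,p))+.5)*S-.5).astype(np.int32)],True,c,1)
    pl(np.array([[-95,-85,22],[95,-85,22],[95,135,22],[-95,135,22]]),(255,0,0))
    for x in rails(p):pl(np.array([[x-4,11,34],[x+4,11,34],[x+4,133,34],[x-4,133,34]]),(0,0,255))
    for k in(4,5,6): pl(np.array([[-70+5*k,-6*k-10,60],[-60+5*k,-6*k-10,60],[-60+5*k,-6*k,60],[-70+5*k,-6*k,60]]),(0,200,0))
    c=(proj(n,place([[0,-20,40]],p))[0]*4).astype(int);vis.append(v[c[1]-280:c[1]+280,c[0]-200:c[0]+200])
cv2.imwrite("pics/cut2.png",np.hstack(vis))
E
python3 bed.py
```

```text
scene 6087
top 4822
('top',) [519.078 -53.429   1.174  48.111 -45.178] 0.205
('scene',) [523.578 -57.164   1.175  48.301 -45.226] 0.174
('top', 'scene') [520.608 -55.097   1.169  47.586 -45.333] 0.226
```

View pics/cut2.png

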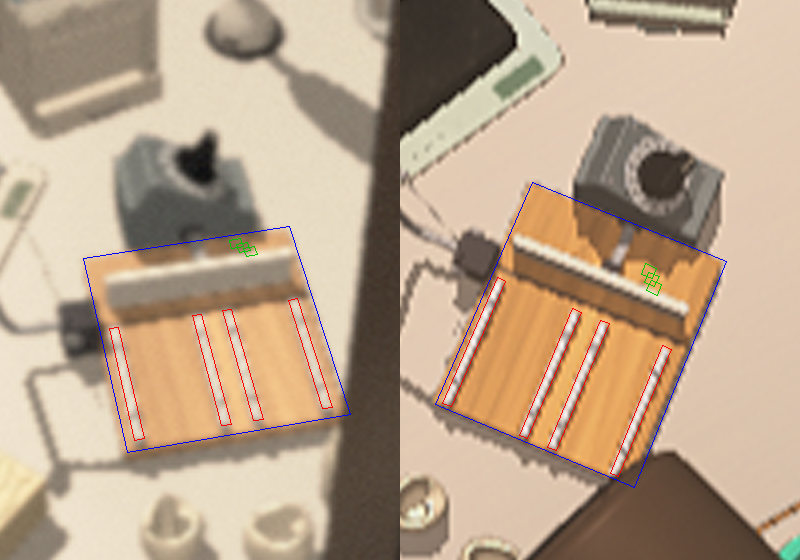

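```bash
cat > dial.py <<'E'
from lib import *
I=dict(np.load("im.npz"));S=8
Q={"top":[519.08,-53.43,1.174],"scene":[523.58,-57.16,1.175]}
B={};O={}
def up(n):
    c=proj(n,place([[-10,-120,90]],Q[n]))[0].astype(int)-[25,37];O[n]=c
    return cv2.resize(I[n][c[1]:c[1]+75,c[0]:c[0]+50],None,fx=S,fy=S,interpolation=2)
U={n:up(n) for n in("scene","top")}
def px(n,P):return (proj(n,place(P,Q[n]))+.5-O[n])*S-.5
for n in U:
    m=(U[n].max(2)<62).astype(np.uint8)
    k,l,s,cen=cv2.connectedComponentsWithStats(m)
    d=px(n,[[-10,-120,90]])[0];i=1+np.argmax(s[1:,4]-10*np.hypot(*(cen[1:]-d).T));B[n]=l==i;print(n,s[i])
a=np.linspace(0,2*np.pi,40)
def parts(p):
    Rd=R.from_euler("y",-32,degrees=True)*R.from_euler("z",p[3])
    sk=[[22.5*np.cos(t),22.5*np.sin(t),z] for t in a for z in(-21,-32)]
    return [Rd.apply(sk)+p[:3],Rd.apply(box(-22,22,-7,7,-21,3))+p[:3]],Rd
def hull(n,P,m):cv2.fillConvexPoly(m,cv2.convexHull(np.round(px(n,P)*16).astype(np.int32)),1,shift=4)
def cost(p):
    c=0
    for n in U:
        m=np.zeros(B[n].shape,np.uint8)
        for P in parts(p)[0]:hull(n,P,m)
        m=m>0;c+=1-(m&B[n]).sum()/(m|B[n]).sum()
    return c/2
res=[]
for k in range(2,8):
    i=np.array([-10,-120,95,k*.419]);
    r=minimize(lambda v:cost([*v,k*.4189]),i[:3],method="Nelder-Mead",options=dict(initial_simplex=np.vstack([i[:3],i[:3]+np.diag([10,10,10])]),xatol=.1,fatol=1e-4))
    res.append(r);print(k,np.round(r.x,1),round(r.fun,3))
k=int(np.argmin([r.fun for r in res]));p=[*res[k].x,(k+2)*.4189]
vis=[]
for n in U:
    u=U[n][:,:,::-1].copy();raw=u.copy();P,Rd=parts(p)
    for X in P:cv2.polylines(u,[cv2.convexHull(np.round(px(n,X)).astype(np.int32))],True,(0,0,255),1)
    vis+=[raw,u]
cv2.imwrite("pics/dial.png",cv2.resize(np.hstack(vis),(800,300),interpolation=cv2.INTER_AREA))
# stop: bright top strip along slicer y at z=60
for n in U:
    ys=np.arange(-65,0,1.);prof=[np.mean([cv2.remap(I[n],*[np.float32([[v]]) for v in proj(n,place([[x,y,60]],Q[n]))[0]],1)[0,0].mean() for x in range(-70,-44,4)]+[cv2.remap(I[n],*[np.float32([[v]]) for v in proj(n,place([[x,y,60]],Q[n]))[0]],1)[0,0].mean() for x in range(40,66,4)]) for y in ys]
    print(n,"stop profile",{int(y):int(v) for y,v in zip(ys,prof)})
E
python3 dial.py
```

```text
scene [ 184  266   75   89 4291]
top [ 179  296   82   60 1316]
2 [ -28.3 -117.3  107.4] 0.668
3 [ -27.9 -118.5  100.4] 0.68
4 [ -32.1 -113.8  104.8] 0.705
5 [ -30.5 -127.5   85.6] 0.709
6 [ -32.5 -123.9   90.6] 0.708
7 [ -32.5 -125.6   90.4] 0.712
scene stop profile {-65: 118, -64: 118, -63: 118, -62: 118, -61: 118, -60: 118, -59: 118, -58: 118, -57: 118, -56: 119, -55: 119, -54: 120, -53: 120, -52: 121, -51: 121, -50: 122, -49: 123, -48: 125, -47: 126, -46: 127, -45: 129, -44: 130, -43: 131, -42: 132, -41: 133, -40: 134, -39: 135, -38: 137, -37: 139, -36: 141, -35: 143, -34: 146, -33: 149, -32: 153, -31: 157, -30: 161, -29: 165, -28: 170, -27: 177, -26: 184, -25: 191, -24: 198, -23: 205, -22: 210, -21: 213, -20: 214, -19: 215, -18: 213, -17: 209, -16: 203, -15: 195, -14: 187, -13: 179, -12: 170, -11: 162, -10: 155, -9: 149, -8: 144, -7: 141, -6: 138, -5: 136, -4: 135, -3: 134, -2: 134, -1: 134}
top stop profile {-65: 128, -64: 131, -63: 134, -62: 138, -61: 141, -60: 144, -59: 147, -58: 149, -57: 149, -56: 149, -55: 149, -54: 149, -53: 149, -52: 148, -51: 148, -50: 148, -49: 148, -48: 149, -47: 150, -46: 151, -45: 153, -44: 155, -43: 157, -42: 159, -41: 160, -40: 160, -39: 160, -38: 160, -37: 160, -36: 159, -35: 159, -34: 159, -33: 160, -32: 164, -31: 172, -30: 181, -29: 192, -28: 202, -27: 211, -26: 217, -25: 220, -24: 219, -23: 211, -22: 199, -21: 183, -20: 162, -19: 139, -18: 116, -17: 99, -16: 91, -15: 90, -14: 92, -13: 94, -12: 97, -11: 99, -10: 101, -9: 102, -8: 102, -7: 102, -6: 102, -5: 103, -4: 103, -3: 102, -2: 102, -1: 102}
```

View pics/dial.png

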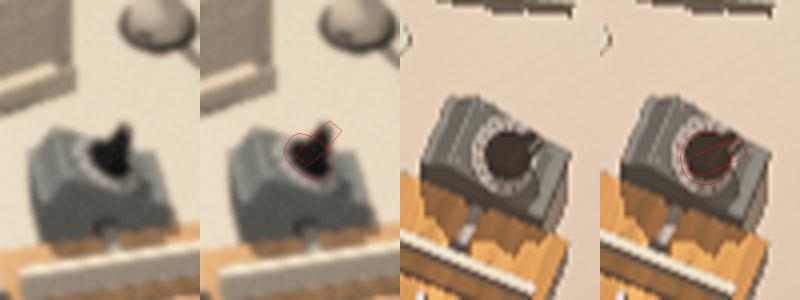

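```bash
sed -i 's/max(2)<62/max(2)<TH[n]/; s/^B={};O={}/B={};O={};TH={"scene":68,"top":85}/; s/^# stop.*/import sys;sys.exit()/; s/s\[1:,4\]-10\*/np.minimum(s[1:,4],3000)-30*/' dial.py
sed -i 's/vis+=\[raw,u\]/vis+=[np.where(B[n][...,None],np.uint8([0,255,0]),raw),u]/' dial.py
sed -i 's/(800,300),interpolation=cv2.INTER_AREA/(800,300),interpolation=cv2.INTER_AREA/; s/np.hstack(vis)/np.hstack([v[150:450,50:350] for v in vis])/; s/(800,300)/(800,200)/' dial.py
python3 - <<'E'
from lib import *
I=np.load("im.npz")
for n,q in(("top",[519.08,-53.43,1.174]),("scene",[523.58,-57.16,1.175])):
    c=proj(n,place([[-15,-120,90]],q))[0].astype(int);print(n,c);print(I[n][c[1]-12:c[1]+9,c[0]-11:c[0]+14].max(2))
E
python3 dial.py
```

```text
top [300 173]
[[109 110 118 135 121 144 112 128 151 213 233 230 229 228 227 227 228 227
  227 227 227 227 227 228 227]
 [110 108 138 118 118 131 117 116 110 149 204 222 231 229 227 227 227 228
  227 226 227 228 227 227 227]
 [110 112 136 115 117 119 117 117 112 117 138 175 210 230 229 228 227 228
  227 227 228 228 227 227 227]
 [107 134 121 115 117 119 116 146 165 160 138 153 178 221 224 229 228 227
  228 228 227 228 227 227 227]
 [109 149 117 117 118 116 121 181 170 191 162 169 191 181 186 218 228 230
  228 228 227 227 227 227 227]
 [130 135 118 118 116 150 158 185 143 189 190 147 197 147 166 195 212 212
  233 230 228 227 227 227 227]
 [145 119 119 118 124 186 186 184 191 160 149 116 156 117 164 177 163 144
  194 223 231 228 227 226 226]
 [136 117 119 115 167 187 167 189 154  94  55  57  56  55  90 120  90  75
   80 161 212 231 229 228 227]
 [120 119 118 130 194 186 162 152  73  66  61  61  62  62  59  58  58  61
   57 111 150 204 222 231 229]
 [118 120 116 160 171 188 174  66  71  61  62  64  63  62  62  61  65  65
   90 133  92 131 172 202 221]
 [118 118 114 189 141 171 123  60  6
[... 2891 characters left out ...]
 112 121 128 133 142 148 172]
 [136 136 135 129 130 145 161 166 159 123  75  43  23  20  23  16  37  66
   99 111 121 128 137 145 159]
 [131 139 136 132 125 127 139 163 173 158 124  86  58  40  30  37  60  89
  110 109 115 127 138 142 153]
 [124 126 121 115 115 118 127 143 163 164 156 138 109  80  72  74  88 105
  111 103 102 119 132 140 151]
 [112 104  97  96 101 102 110 117 132 144 161 160 146 129 113 108 105 119
  117 102  92  96 110 132 143]]
scene [ 183  263   77   93 4562]
top [ 171  264  102   97 7336]
2 [ -29.8 -124.   100.6] 0.349
3 [ -28.7 -127.9   84.8] 0.343
4 [ -30.8 -123.6   99.5] 0.378
5 [ -31.2 -121.3  103.8] 0.392
6 [ -30.6 -123.8  102.1] 0.405
7 [ -31.3 -123.5  102.1] 0.411
```

View pics/dial.png

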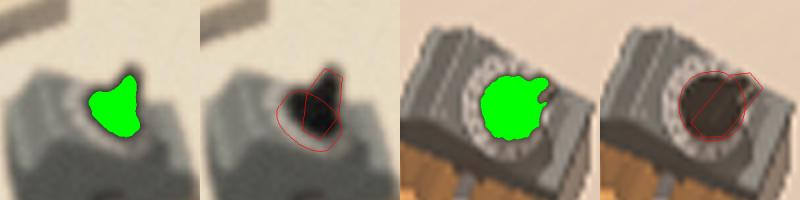

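```bash
sed -i 's/"scene":68/"scene":105/;s/np.minimum(s\[1:,4\],3000)/np.minimum(s[1:,4],3000)*(s[1:,4]<12000)/' dial.py; python3 dial.py
```

```text
scene [ 177  256   93  108 6250]
top [ 171  264  102   97 7336]
2 [ -31.  -124.2   96.3] 0.269
3 [ -30.5 -125.6   90.1] 0.248
4 [ -30.4 -126.4   88.9] 0.281
5 [ -31.1 -123.6   94.1] 0.3
6 [ -31.5 -124.2   94.5] 0.32
7 [ -31.4 -124.8   94.8] 0.332
```

View pics/dial.png

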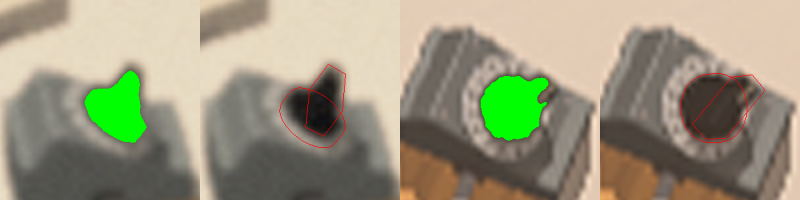

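```bash
sed -e 's/(-21,-32)\]/(-21,SB)]/' -e '/^cv2.imwrite/d' -e 's/range(2,8)/range(2,5)/' dial.py > d2.py
for s in -24 -27 -30; do echo SB $s; sed "s/SB/$s/" d2.py | python3 - | tail -3; done
```

```text
SB -24
2 [ -27.4 -123.2   93.6] 0.206
3 [ -27.8 -122.    92.7] 0.154
4 [ -27.9 -122.7   90.8] 0.2
SB -27
2 [ -28.7 -123.9   93.9] 0.224
3 [ -28.9 -122.7   92.4] 0.186
4 [ -29.  -122.9   91.9] 0.226
SB -30
2 [ -29.7 -124.5   95.6] 0.249
3 [ -30.1 -123.3   92.3] 0.224
4 [ -30.  -123.5   91.7] 0.259
```

```bash
cat >> lib.py <<'E'
BED=np.array([521.3,-55.3,1.174]);RB=R.from_euler("z",BED[2])
DG=np.array([-27.5,-122,92.7])
def w(p):return RB.apply(p)+[BED[0],BED[1],0]
AX=RB.apply([-np.sin(np.radians(32)),0,np.cos(np.radians(32))])
def dial_ori(th,flip=0):
    Rd=RB*R.from_euler("y",-32,degrees=True)*R.from_euler("z",th)
    return Rd*R.from_euler("x",np.pi)*R.from_euler("z",np.pi*flip)  # tool z = -axis
E
python3 - <<'E'
from lib import *
g=w(DG);print(g,AX)
for f in(0,1):
    for th in(3*.4189,0,4*.4189):
        for d in(-16,90):
            q=solve_ik(g+AX*d,dial_ori(th,f).as_quat());print(f,round(th,2),d,None if q is None else np.round(q,2))
E
```

```text
[ 623.1932646  -127.81215505   92.7       ] [-0.20479555 -0.48874657  0.8480481 ]
0 1.26 -16 [-0.26  0.47 -0.07 -0.65 -1.05 -1.69]
0 1.26 90 [-0.34  0.38  0.01 -0.6  -1.23 -1.73]
0 0 -16 [-0.26  0.47 -0.07 -0.65 -1.05 -2.94]
0 0 90 [-0.34  0.38  0.01 -0.6  -1.23 -2.98]
0 1.68 -16 [-0.26  0.47 -0.07 -0.65 -1.05 -1.27]
0 1.68 90 [-0.34  0.38  0.01 -0.6  -1.23 -1.31]
1 1.26 -16 [-0.26  0.47 -0.07 -0.65 -1.05  1.46]
1 1.26 90 [-0.34  0.38  0.01 -0.6  -1.23  1.41]
1 0 -16 [-0.26  0.47 -0.07 -0.65 -1.05  0.2 ]
1 0 90 [-0.34  0.38  0.01 -0.6  -1.23  0.16]
1 1.68 -16 [-0.26  0.47 -0.07 -0.65 -1.05  1.88]
1 1.68 90 [-0.34  0.38  0.01 -0.6  -1.23  1.83]
```

Run:
```python
from lib import *
g=w(DG);o=dial_ori(3*.4189,1);Q=o.as_quat()
move_gripper(46,35)
move_ptp(g+AX*90,Q)
def F():f=np.array(current_contact_force());return np.round(o.inv().apply(f),1),np.round(o.inv().apply(current_moment()),2)
print(F(),current_t())
line_to(g+AX*15,150);print(F())
for d in(5,-2,-9,-15):
    line_to(g+AX*d,40);print(d,*F())
    if F()[0][2]<-6:print("contact");break
move_gripper(0,12);print("width",current_width(),current_finger_force(),*F(),current_t())
```

```text
(array([ 0.7,  1.1, -0. ]), array([-1.81,  0.46,  0.05])) 4.6
(array([ 0.8, -0.4, -0.5]), array([-1.81,  0.46,  0.07]))
5 [ 0.2 -0.3  0.2] [-1.82  0.54  0.04]
-2 [0.1 0.2 0.3] [-1.8   0.52  0.03]
-9 [-0.5 -0.2 -0.1] [-1.72  0.52  0.01]
-15 [ -1.2   1.  -12.5] [-1.76 -0.24 -0.03]
contact
width 39.63798098772257 12.019260885572294 [ -3.4  -6.2 -12.4] [ 0.73 -0.73 -0.05] 6.9083
```

Run:
```python
from lib import *
g=w(DG);o=dial_ori(3*.4189,1)
def F():f=np.array(current_contact_force());return np.round(o.inv().apply(f),1),np.round(o.inv().apply(current_moment()),2)
move_gripper(46,12);line_to(g+AX*-8,60);print(*F())
move_gripper(0,12);print("width",current_width(),current_finger_force(),*F(),current_t())
v=[]
for n in("scene","top"):
    im=camera(n);c=proj(n,g)[0].astype(int);a=im[c[1]-40:c[1]+35,c[0]-50:c[0]+50,::-1];v.append(cv2.resize(a,(400,300),interpolation=2))
cv2.imwrite("pics/g1.png",np.hstack(v))
```

```text
[ 0.2  0.1 -0.9] [-1.76  0.46  0.03]
width 13.837632315221287 11.96248322725296 [-1.8 -9.1  1.2] [ 1.34 -0.09  0.12] 8.2
```

View pics/g1.png

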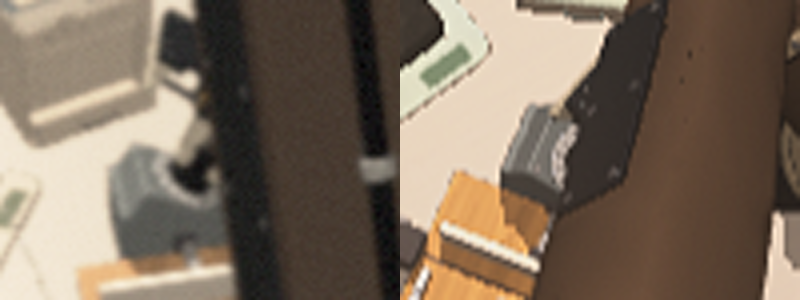

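Run:
```python
from lib import *
o=R.from_quat(current_eef_rot())
def F():f=np.array(current_contact_force());return np.round(o.inv().apply(f),1)
y=o.apply([0,1,0]);off=0
for i in range(5):
    f=F()[1]
    if abs(f)<3:break
    s=float(np.clip(f*.12,-1,1));off+=s;line_to(np.array(current_tcp_pos())+y*s,20);print(round(off,2),F())
move_gripper(0,40);print(current_width(),F(),current_moment(),current_t(),np.round(current_joint_pos(),3))
```

```text
-1.0 [ 1.3  3.1 -0.5]
-0.63 [-0.5 -0.8 -0.2]
13.608913670482158 [-0.2 -1.2  0.1] [-1.36081456  0.73771139 -0.02108659] 9.1083 [-0.263  0.457 -0.065 -0.644 -1.065  1.448]
```

```bash
cat > turn.py <<'E'
from lib import *
def st():
    o=R.from_quat(current_eef_rot());return o.inv().apply(current_contact_force()),o.inv().apply(current_moment())[2],o
def turn(d):
    q=np.array(current_joint_pos());q[5]+=d;move_joints(q.tolist())
def null():
    for i in range(3):
        f,m,o=st()
        if abs(f[1])<4:break
        line_to(np.array(current_tcp_pos())+o.apply([0,1,0])*float(np.clip(f[1]*.1,-1,1)),25)
def rep(t):
    f,m,_=st();print(t,"q6",round(current_joint_pos()[5],3),"F",np.round(f,1),"Mz",round(m,2),"w",round(current_width(),2),"t",round(current_t(),1))
E
python3 - <<'E'
from turn import *
for i in range(7):
    turn(-.1745);rep(i);null()
    if abs(st()[1])>.6:break
rep("end")
E
```

```text
0 q6 1.277 F [ 0.2  3.6 -0.5] Mz -0.01 w 14.02 t 9.4
1 q6 1.109 F [ 1.4  4.9 -1.2] Mz 0.22 w 13.66 t 9.7
2 q6 0.938 F [ 1.7  3.9 -1.1] Mz -0.08 w 13.44 t 10.2
3 q6 0.768 F [ 2.3  4.3 -0.9] Mz 0.15 w 13.54 t 10.5
4 q6 0.596 F [ 1.6  4.2 -2.1] Mz 0.01 w 13.99 t 11.0
5 q6 0.423 F [ 2.6  3.  -2.5] Mz -0.01 w 13.64 t 11.6
6 q6 0.25 F [ 3.2  4.2 -3.1] Mz 0.1 w 13.51 t 11.9
end q6 0.25 F [3.2 0.6 0.1] Mz 0.12 w 13.53 t 12.1
```

Run:
```python
from turn import *
for i in range(8):
    turn(-.06);rep(i)
    if abs(st()[1])>.7:break
```

```text
0 q6 0.192 F [ 3.7  2.1 -0.8] Mz 0.03 w 13.62 t 12.4
1 q6 0.135 F [4.4 2.1 0.2] Mz -0.89 w 14.17 t 12.6
```

Run:
```python
from turn import *
n=8;q0=current_joint_pos()[5]
for i in range(n):
    turn(.192+1.6755-current_joint_pos()[5] if i==n-1 else .2165);rep(i);null()
rep("end")
move_gripper(40);rep("open")
line_to(np.array(current_tcp_pos())+AX*60,150)
# pre-move towards narrow loaf high
x,y,yaw=516.5,-384.4,.151
for f in(0,1):
    o=(R.from_euler("z",yaw+np.pi*f)*R.from_euler("x",np.pi)*R.from_euler("z",np.pi/2)).as_quat()
    print(f,np.round(solve_ik([x,y,120],o),2))
np.savez("im.npz",**{n:camera(n) for n in("scene","top")})
from lib import *
I=np.load("im.npz")
for n in("scene","top"):print(n,[(np.round(d["point"]).tolist(),round(d["conf"],2)) for d in find_in(n,"loaf_narrow")[:2]],[(np.round(d["point"]).tolist(),round(d["conf"],2)) for d in find_in(n,"stop_face")[:2]])
for n,q in(("top",[519.08,-53.43,1.174]),("scene",[523.58,-57.16,1.175])):
    ys=np.arange(-45,-5,2.);print(n,[(int(y),int(np.mean([cv2.getRectSubPix(I[n],(1,1),tuple(map(float,proj(n,place([[x,y,60]],q))[0]))).mean() for x in range(40,66,4)]))) for y in ys])
```

```text
0 q6 0.349 F [ 3.2 -1.6  1.1] Mz 0.14 w 13.84 t 12.9
1 q6 0.559 F [ 3.8 -2.4  2.5] Mz -0.03 w 13.52 t 13.3
2 q6 0.767 F [ 3.5 -3.2  3.5] Mz 0.15 w 13.73 t 13.6
3 q6 0.976 F [ 5.  -3.3  4.4] Mz -0.0 w 13.77 t 13.9
4 q6 1.182 F [ 3.6 -2.8  3.1] Mz 0.15 w 13.54 t 14.2
5 q6 1.388 F [ 3.6 -2.3  3. ] Mz -0.07 w 13.67 t 14.5
6 q6 1.593 F [ 4.4 -1.5  2.7] Mz 0.19 w 13.78 t 14.8
7 q6 1.857 F [ 4.2 -2.5  3.6] Mz 0.07 w 13.8 t 15.2
end q6 1.857 F [ 4.2 -2.5  3.6] Mz 0.07 w 13.8 t 15.2
open q6 1.867 F [-0.3 -0.1 -0.6] Mz 0.06 w 39.87 t 15.9
0 [-0.34  0.39 -0.2   0.   -0.98  0.49]
1 [-0.34  0.39 -0.2  -0.   -0.98 -2.65]
scene [] [([261.0, 205.0], 0.91)]
top [([376.0, 210.0], 0.71), ([276.0, 204.0], 0.63)] [([287.0, 193.0], 0.44)]
top [(-45, 165), (-43, 164), (-41, 163), (-39, 165), (-37, 182), (-35, 206), (-33, 225), (-31, 232), (-29, 217), (-27, 184), (-25, 134), (-23, 97), (-21, 95), (-19, 99), (-17, 103), (-15, 104), (-13, 105), (-11, 104), (-9, 104), (-7, 104)]
scene [(-45, 133), (-43, 137), (-41, 141), (-39, 144), (-37, 150), (-35, 162), (-33, 175), (-31, 193), (-29, 210), (-27, 219), (-25, 220), (-23, 214), (-21, 199), (-19, 182), (-17, 166), (-15, 154), (-13, 146), (-11, 144), (-9, 142), (-7, 141)]
```

```bash
cat >> lib.py <<'E'
def down(yaw):return (R.from_euler("z",yaw)*R.from_euler("x",np.pi)*R.from_euler("z",np.pi/2)).as_quat()
E
python3 - <<'E'
from lib import *
def F():return np.round(current_contact_force(),1)
x,y,yaw=517.5,-385.4,.151
p=np.array(current_tcp_pos());print(p-w(DG)-AX*np.dot(p-w(DG),AX))
line_to(p+AX*60,250)
move_gripper(72,30)
move_ptp([x,y,110],down(yaw));print(F(),current_t())
line_to([x,y,40],200);line_to([x,y,16],80);print(F())
move_gripper(0,30);print(current_width(),current_finger_force(),F())
line_to([x,y,24],40);print(F());line_to([x,y,130],200);print(current_width(),F(),current_t())
for s in(0,np.pi):
    for lx in(-45.2,48.2):
        t=w([lx,60,0]);q=solve_ik([t[0],t[1],140],down(BED[2]+s));print(s,lx,None if q is None else np.round(q,2))
E
```

```text
[1.42301767 2.26594147 1.64955126]
[ 0.5  0.2 -0.4] 19.075
[1.1 0.3 0.3]
46.22516407131419 29.663246870040894 [-0.2  0.1  1.2]
[ 0.8  0.4 -3.2]
45.990713408085746 [-0.8 -0.  -3.6] 21.6083
0 -45.2 [ 0.27  0.07 -0.58  0.   -0.92  0.9 ]
0 48.2 [ 0.43  0.12 -0.52  0.   -0.93  0.74]
3.141592653589793 -45.2 [ 0.27  0.07 -0.58 -0.   -0.92 -2.24]
3.141592653589793 48.2 [ 0.43  0.12 -0.52 -0.   -0.93 -2.4 ]
```

```bash
cat > put.py <<'E'
from lib import *
ex,ey=RB.apply([1,0,0]),RB.apply([0,1,0])
def F():
    f=np.array(current_contact_force());return np.array([f@ex,f@ey,f[2]])
def go(lx,y,z,v):
    t=w([lx,y,0]);line_to([t[0],t[1],z],v)
def lower(lx,y,F0):
    """descend to 4 mm above bed; True if free"""
    for h in(11,9,7,4):
        go(lx,y,38+h,40);d=F()-F0;print("h",h,np.round(d,1))
        if d[2]>3 or abs(d[0])>6:return False
    return True
E
python3 - <<'E'
from put import *
t=w([-45.2,58,0]);move_ptp([t[0],t[1],130],down(BED[2]));print(current_t(),np.round(current_joint_pos(),2))
go(-45.2,58,54,200);pause(.1);F0=F();print(F0)
print(lower(-45.2,58,F0),current_t(),current_width())
cv2.imwrite("pics/n1.png",cv2.resize(np.hstack([camera(n)[140:290,200:350,::-1] for n in("scene","top")]),(800,400),interpolation=2))
E
```

```text
22.8167 [ 0.27  0.09 -0.59  0.   -0.89  0.9 ]
[-0.27732383  0.21760827 -2.86585388]
h 11 [ 0.2  0.7 -1.4]
h 9 [ 0.2 -1.  -0.1]
h 7 [-0.9 -0.  -0. ]
h 4 [-0.4 -0.4 -0.4]
True 24.475 46.07544188075572
```

View pics/n1.png

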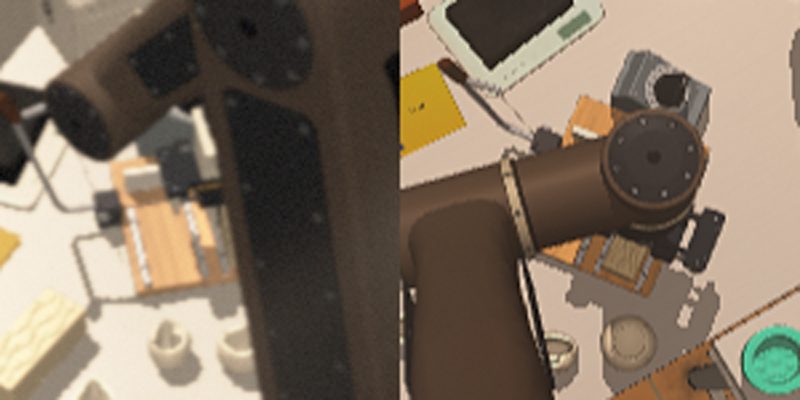

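```bash
cat >> put.py <<'E'
def centre(lx,y,h=4):
    F0=F();lim=[]
    for s in(1,-1):
        e=0
        while e<5:
            e+=.8;go(lx+s*e,y,38+h,40);d=F()-F0
            if abs(d[0])>3:break
        lim.append(lx+s*e);print("side",s,round(e,1),np.round(d,1))
        go(lx,y,38+h,40)
    return float(np.mean(lim))
def slide(lx,y,h):
    F0=F();y1=y
    while y1>y-26:
        y1-=1;go(lx,y1,38+h,25);d=F()-F0
        if abs(d[1])>3.5 or abs(d[0])>8:break
    print("slide",y1,np.round(d,1));return y1
E
python3 - <<'E'
from put import *
c=centre(-45.2,58);print(c,current_t())
go(c,58,39,40);print(np.round(F(),1))
y=slide(c,58,1);print(current_t(),current_width())
E
```

```text
side 1 1.6 [-4.5 -2.5  0.5]
side -1 2.4 [3.4 2.8 0.4]
-45.6 26.325
[-0.5  0.4 -3.4]
slide 47 [1.8 5.2 2.7]
29.325 45.8654906363883
```

Run:
```python
from put import *
go(-45.6,47,38.2,20);print(np.round(F(),1))
go(-45.6,46.6,38.2,20);print(np.round(F(),1))
move_gripper(58);print(np.round(F(),1),current_t())
go(-45.6,46.6,150,250)
x,y,yaw=433.8,238.4,.29
move_gripper(80,30)
move_ptp([x,y,140],down(yaw));print(current_t(),np.round(current_joint_pos(),2))
v=[];print([(np.round(d["point"]).tolist(),round(d["conf"],2)) for n in("scene","top") if camera(n) is not None for d in find_in(n,"loaf_wide")[:2]])
I={n:camera(n) for n in("scene","top")};np.savez("im2.npz",**I)
for n in I:
    u=cv2.resize(I[n][:,:,::-1],None,fx=4,fy=4,interpolation=2)
    for p in [(h*4+2).astype(np.int32) for h in[proj(n,w(np.array([[-45.6+a,46+b,75-3] for a,b in((-23,-70),(23,-70),(23,70),(-23,70))])))]]:cv2.polylines(u,[p],True,(255,0,0),1)
    c=(proj(n,w(np.array([[20,30,40]])))[0]*4).astype(int);v.append(u[c[1]-250:c[1]+250,c[0]-200:c[0]+200])
cv2.imwrite("pics/n2.png",np.hstack(v))
```

```text
[1.3 6.3 1.4]
[2.5 8.3 4.3]
[-0.3 -0.3 -0.1] 30.3167
32.9083 [ 0.9   0.14 -0.5   0.   -0.93 -0.61]
[([208.0, 268.0], 0.89), ([208.0, 230.0], 0.77), ([379.0, 176.0], 0.42)]
```

View pics/n2.png

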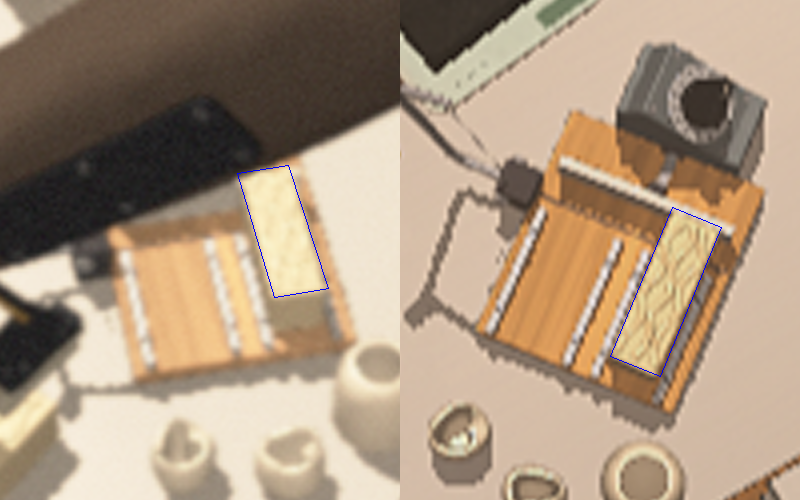

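Run:
```python
from lib import *
I={n:camera(n) for n in("scene","top")}
L=np.array([433.8,238.4]);yaw=.29;Ri=R.from_euler("z",-yaw)
def loc(X):return np.round(Ri.apply([X[0]-L[0],X[1]-L[1],0])[:2],1)
for t,h,P in(("clover_mould",20,[[28*np.cos(a),30*np.sin(a),z] for a in np.linspace(0,6.3,16) for z in(0,42)]),("tumbler",82,[[41*np.cos(a),41*np.sin(a),z] for a in np.linspace(0,6.3,24) for z in(0,165)]),("loaf_wide",25,box(-30,30,-70,70,0,50))):
    for n in I:
        for r in masks_of(n,t)[:1]:
            p=at_z(n,r["point"],h);q,c=fit(P,{n:r["mask"]},[p[0],p[1],yaw]);print(t,n,round(r["conf"],2),np.round(r["point"]),np.round(q,2),round(c,2),"local",loc(q))
```

```text
clover_mould scene 0.79 [232. 296.] [327.05 220.57   0.53] 0.31 local [-107.4   13.4]
clover_mould top 0.79 [203. 263.] [318.69 222.78   0.55] 0.39 local [-114.8   17.9]
tumbler scene 0.72 [176. 288.] [3.9121e+02 3.7769e+02 1.6000e-01] 0.17 local [ -1.  145.6]
tumbler top 0.81 [164. 246.] [3.7846e+02 3.4804e+02 1.8000e-01] 0.7 local [-21.7 120.9]
loaf_wide scene 0.88 [208. 272.] [4.3751e+02 2.3507e+02 3.6000e-01] 0.22 local [ 2.6 -4.3]
loaf_wide top 0.84 [211. 229.] [436.85 214.2    0.51] 0.58 local [ -4.  -24.1]
```

Run:
```python
from put import *
yaw=.31;d=R.from_euler("z",yaw).apply([0,8,0]);x,y=435+d[0],237+d[1]
move_gripper(77,30);move_ptp([x,y,110],down(yaw));f0=F()
line_to([x,y,60],150);line_to([x,y,16],80);print(np.round(F()-f0,1))
if (F()-f0)[2]<4:
    move_gripper(0,35);print(current_width(),current_finger_force(),np.round(F()-f0,1))
    line_to([x,y,24],40);line_to([x,y,140],200);print(current_width(),np.round(F()-f0,1),current_t())
```

```text
[-1.5 -0.3  0.2]
60.142800558552004 34.726930260658264 [-0.6  2.3  6.5]
60.35253131563393 [-0.6  0.7 -4.9] 36.8833
```

Run:
```python
from put import *
lx,y=47.8,65
t=w([lx,y,0]);move_ptp([t[0],t[1],140],down(BED[2]));print(current_t())
go(lx,y,54,180);pause(.1);F0=F();print(F0)
if lower(lx,y,F0):
    c=centre(lx,y);print(c,current_t())
    go(c,y,39,40);print(np.round(F(),1));y=slide(c,y,1)
print(current_t(),current_width())
```

```text
38.0917
[ 0.13302133 -0.52230344 -2.76126263]
h 11 [2.3 1.2 3. ]
h 9 [ 0.3  0.5 -0.5]
h 7 [ 1.4  1.6 -1.7]
h 4 [-0.6  0.5 -0.9]
side 1 1.6 [-6.1 -4.  -1.7]
side -1 1.6 [ 5.6  2.7 -1.9]
47.8 41.3417
[-1.6 -2.  -2.2]
slide 63 [ 0.7  3.7 -0. ]
42.0917 59.83943421451055
```

Run:
```python
from put import *
c=47.8
go(c,63,40,30);pause(.1);print(np.round(F(),1))
y=63
while y>44:
    y-=1;go(c,y,40,25);f=np.mean([F() for _ in range(5)],0);print(y,np.round(f,1))
    if f[1]>4:
        pause(.1)
        if F()[1]>4:break
print(y,np.round(F(),1),current_t())
```

```text
[-1.1  1.2 -3.3]
62 [-0.1 -0.4 -3.3]
61 [-0.4 -0.1 -3.8]
60 [-0.4 -0.2 -4.1]
59 [ 0.  -0.3 -4.3]
58 [ 0.6 -0.5 -4.2]
57 [ 0.4 -0.5 -4.6]
56 [-0.5  0.2 -4.1]
55 [ 0.2  1.6 -2.2]
54 [ 1.7  5.1 -1.3]
54 [ 2.5  5.2 -0.2] 44.7917
```

Run:
```python
from put import *
c=47.8
go(c,54,38.3,20);print(np.round(F(),1))
if F()[1]<7: go(c,53.8,38.3,20);print(np.round(F(),1))
move_gripper(71);print(np.round(F(),1),current_width())
go(c,54,150,200);print(np.round(F(),1),current_t())
move_joints([.95,*current_joint_pos()[1:]]);print(current_t())
I={n:camera(n) for n in("scene","top")};v=[]
for n in I:
    u=cv2.resize(I[n][:,:,::-1],None,fx=4,fy=4,interpolation=2)
    c=(proj(n,w(np.array([[20,0,40]])))[0]*4).astype(int);v.append(u[c[1]-270:c[1]+270,c[0]-200:c[0]+200])
cv2.imwrite("pics/f.png",np.hstack(v))
```

```text
[-0.2  6.2  5.5]
[1.3 6.8 6.7]
[ 0.2  0.4 -0.9] 71.15455067151218
[ 0.1  0.6 -0.8] 46.475
47.475
```

View pics/f.png

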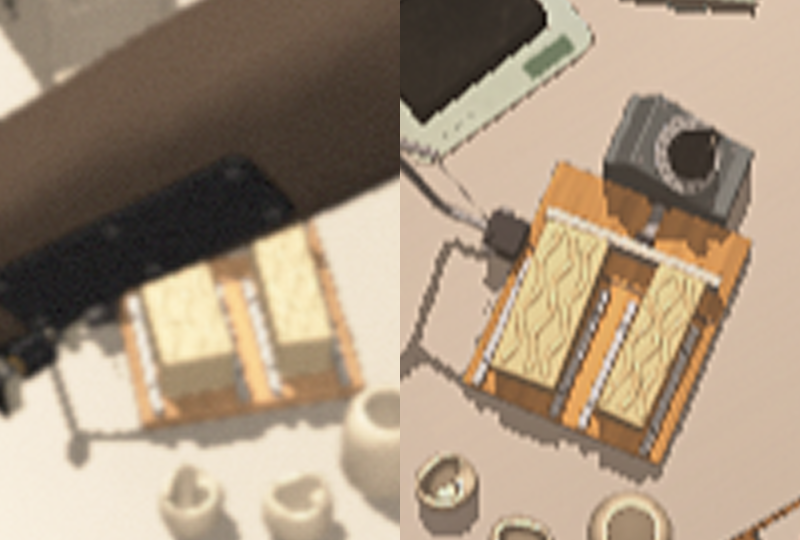

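Both loaves lie flat between their rails with their front ends against the white stop, in line with each other. The wide one is at about (545,300) and the narrow one at (655,345) in the right half. The stop still sits at its four-click position.

```bash
python3 -c "
from plant import *
print(close_job())"
```

```text
the job is handed in; nothing more can be done
None
```

I turned the dial clockwise to its stop and backed it off four clicks, laid both loaves flat in their lanes with their ends against the white stop, and handed the job in at about 47.5 s; no verdict came back.

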